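# Make a girder clamp fast: snug plus a quarter turn

## Task

Make the loose girder clamp fast on the short red girder: push it fully home so that its throat sits against the edge of the top flange, then turn its yellow wing screw clockwise until the rubber-faced foot just touches the packing plate lying on the flange, and from there add one quarter of a turn, no more. Leave the clamp home and the screw at that setting, let go, and leave the other pieces on the boards where they lie.

Things in the scene. Friction and masses are not known exactly. Their poses are not given: they have to be found in the camera images.
- girder: short steel I-girder in dull red primer, fixed to the boards: 240 long (its y axis), 100 wide (x), 96 high. Origin: centre of its underside, 38 above the work surface. On its 8 thick top flange lie thin shims (1 to 5 in all, not known) and a loose grey packing plate 64 x 220 x 10, upper face 107 to 111 above the origin. The clamp sits on the flange edge at the girder's -x side.
- clamp (a joint): how far the grey galvanised clamp has slid onto the flange (m, along the girder's +x): 0 = fully home, throat against the flange edge, a hard stop; starts 10 to 22 mm out, -0.03 is farthest out. It slides only along the girder's x, with about 5 N of friction, and cannot be lifted off. It is a C-shaped frame 32 wide along y, with an arm over and an arm under the flange.
- clamp_back (a point): a point on the clamp's flat upright rear face (its spine, 32 wide, facing the girder's -x); the face runs from 67 below to 19 above this point. Axes as the girder's: +x is the way to push the clamp home. The vertical screw axis lies 58 in +x of this point. The clamp's upper arm ends 19 above this point, the 36 wide boss round the screw 21 above it.
- screw_grip (a point): centre of the yellow wing grip on top of the screw, on the screw axis, 60 to 62 above clamp_back at the start. The wing is a bar 46 long (this point's x axis), 12 thick (its y axis) and 24 high (z -12 to +12), a black dot on its +x end: pinch it across its thickness from above. Under it a round hub 26 across; the boss top of the clamp is 39 to 41 below this point.
- foot: rubber-faced foot at the lower end of the screw, 32 across and 11 high, turning with the screw. Origin: centre of its underside, 81 below screw_grip. At the start it is 0.8 to 6.9 mm clear of the packing plate. Past the touch it presses harder with every bit of turn, about 27 N at a quarter turn, against a spring pack in the clamp's boss.
- mallet_head: red nylon mallet head, 42 across and 70 high, standing on end; loose bystander. Origin: centre of its underside.
- bushing: short bronze bushing, 34 across, 28 high, standing on end; loose bystander. Origin: centre of its underside.
- foot_pad: black rubber foot pad, 64 across, 16 high; loose bystander. Origin: centre of its underside.
- joint_pin: dented steel joint pin, 170 long (its x axis) and 38 across, lying; loose bystander. Origin: under its middle.
- screw (a joint): turn of the screw (rad), growing clockwise seen from above, which tightens: 8 mm down per turn; starts 0 to 1.6, stays where left. Friction 0.06 N m while the foot is clear (0.1 to 0.9 turn). After the touch the sprung bush rises so the screw stops sinking: the torque in motion grows to about 0.28 N m at a quarter turn, and the wing pushes up on a hand that follows the thread, 4 N or more per rad.

How it is judged:
By the outcome, as a careful person would: the job done as asked, in the order asked, and still so for the second after the job is handed in, with the robot touching nothing.
It also fails if it takes over 72 s, if anything falls off the work surface, if the arm or the gripper's body presses on something with over 40 N, if the wrist force passes 120 N, or if a joint passes its speed limit or range.

## Robot

A 6-joint arm with a two-finger parallel gripper is mounted at the origin on the work surface. World frame = base frame: x ahead of the robot, y to its left, z up, the work surface at z = 0. Lengths are in m, angles in rad, forces in N, time in s.
With the tool pointing down it reaches from about 0.2 to 0.875 m from the base axis. Payload 3.4 kg.
Tool frame: the origin (TCP) lies on the centre line of the jaws, within the pads' length; the fingertips stand arm.nose_length ahead of it and the grasp point (between the pads) lies 6 mm ahead of it (arm.nose_length is the distance from the TCP to the fingertips, in m); z points along the fingers, y is the line along which they close (so a half turn about z gives the same grasp; the last joint's range is limited). The gripper opens to 94 mm and grips with 3 to 60 N. Pads are 16 mm wide; open, the fingers measure 119 mm over their backs; the gripper's body (75 mm by 177 mm) begins 78 mm behind the grasp point.
Start: joints at [1.196, 0.276, 1.505, -0, 1.361, -0.121], TCP at [0.144, 0.557, 0.23] pointing down, gripper open.
Joint ranges: [-2.89, 2.89], [-0.75, 2.08], [0.22, 2.7], [-1.18, 4.32], [0.11, 2.71], [-2.7, 2.7]. Speed limits (rad/s): [2.57, 2.57, 3.14, 3.14, 3.14, 3.14].

## Interface

Orientations are given as a 3x3 rotation matrix whose columns are the frame's x, y, z axes.
In Python, from plant import arm gives the robot as it stands.
- The arm moves only by the tool jog_arm, never from a script. Its argument "moves" is a list that holds one entry, the list of rows, each a list of 5 numbers: the shift along the tool's x, y, z in m, then the turn about the tool's z in degrees, then the finger opening in m, from 0 to 0.094. A call has exactly 8 rows; each row shifts and turns the commanded pose from where the row before left it, along the tool's axes as they then stand; what a row does not reach is not made up. A row lasts 1/8 s, in which the tool goes at most 62.5 mm and 10.7 degrees, less where a joint would pass 70% of its speed; a pose out of reach is approached as far as the arm can. A call is refused whole if a number of a shift passes 0.0625 or a number of a turn 10.7, either way. A call with a gripper value outside its range is refused whole. The fingers move at their own pace and stop on an object; the grip force is fixed at half the most. Time passes only in rows, so rows that do not move let the fingers close, or fill a call up. It gives the time, the measured TCP pose, the force, the opening and the grip force at its end, in the units of the state.
- arm.get_obs(): the state, without advancing time (a new reading comes with each control period).
- arm.get_image(name): name is "side" or "top"; returns the picture (420x560x3 uint8, blue, green, red); there is no depth.
- arm.camera_model(name): a dict with "fx", "fy", "cx", "cy" (pixels), "view" (4x4, takes a point from world to camera coordinates). Camera axes: x right, y down, z forward; pixel columns grow to the right and rows downward; lengths in m; the calibration is good to about 2 mm. A picture is of the moment at which its call begins. camera_model takes no time and is no camera call.
- arm.close_job(): hands the job in; it is judged then, once.
The state is a dict: "clock": time; "joint_positions": joint angles; "qvel": joint speeds; "joint_torque": joint torques, N m; "position": TCP position; "eef_rot": TCP orientation; "force": force on the tool from outside, world axes, zero at the start; "torque": the same for the moment, N m; "grip_width": finger opening in m; "grasp_force": force on a finger pad.
Only numpy, scipy, OpenCV 4.12 (cv2) and the standard library are available. Lean on these libraries where they do the work, as an engineer would, in place of code of your own. Each camera call takes 0.05 s, during which the arm holds its last target. There are 200 camera calls.

## Working session

There is one attempt and no reset: what is moved stays moved. The work goes in short steps, Python scripts to look and compute and a tool call to move; the robot and the scene stay as the last step left them, time stands still between calls to the robot, and variables do not carry over. Pictures are saved under pics/ and viewed, at most 10 in all, crops included, and the job is handed in when it is done.

Besides the shell and the picture viewer there is one more tool, called after "Emit:" by a JSON object that holds its "op" and its "data". jog_arm: Moves the arm, as the interface text tells. Its arguments: {"type":"object","properties":{"moves":{"type":"array","items":{"type":"array","items":{"type":"array","items":{"type":"number"}}}}},"required":["moves"]}

```bash
mkdir -p pics; ls
python3 - <<'E'
from plant import arm
import cv2,numpy as np
for n in("side","top"):
    cv2.imwrite(f"pics/{n}0.png",arm.get_image(n)); m=arm.camera_model(n); print(n,m)
o=arm.get_obs(); print(o, arm.nose_length)
E
```

```text
pics
side {'fx': 457.4517150603847, 'fy': 457.4517150603847, 'cx': 276.88255832624446, 'cy': 210.0306361726945, 'view': array([[ 0.96452807, -0.26369959, -0.01217097, -0.5824183 ],
       [-0.17476808, -0.6033321 , -0.77810443,  0.22979257],
       [ 0.19784268,  0.75263066, -0.62801701,  0.76977382],
       [ 0.        ,  0.        ,  0.        ,  1.        ]])}
top {'fx': 506.66875925110634, 'fy': 506.66875925110634, 'cx': 287.8663998929964, 'cy': 214.53570326422667, 'view': array([[ 0.00573777, -0.99995699,  0.00728616, -0.0136655 ],
       [-0.99475229, -0.00645192, -0.10210907,  0.60449734],
       [ 0.10215168, -0.00666204, -0.99474653,  1.22573542],
       [ 0.        ,  0.        ,  0.        ,  1.        ]])}
{'clock': 0.1, 'joint_positions': array([ 1.19601951e+00,  2.76557000e-01,  1.50597621e+00, -1.92131779e-06,
        1.36070129e+00, -1.20988659e-01]), 'qvel': array([-5.74004133e-04, -1.26979193e-03, -2.78274485e-03, -1.46337219e-03,
        1.02561584e-03,  9.13535945e-05]), 'joint_torque': array([ 2.21794915e-03, -4.05450189e+01, -2.37780100e+01,  7.02749169e-02,
        2.97784014e-02, -3.72079899e-05]), 'position': array([0.14419874, 0.5561559 , 0.2296889 ]), 'eef_rot': array([[-9.67968308e-01,  2.51071694e-01, -5.99271586e-04],
       [ 2.51072332e-01,  9.67967121e-01, -1.52856747e-03],
       [ 1.96295167e-04, -1.63006539e-03, -9.99998652e-01]]), 'force': array([-0.13093429,  0.49029297,  0.45884981]), 'torque': array([-0.01854975, -0.01394473, -0.01626556]), 'grasp_force': 0.0, 'grip_width': 0.0939500087130636} 0.025
```

View pics/side0.png

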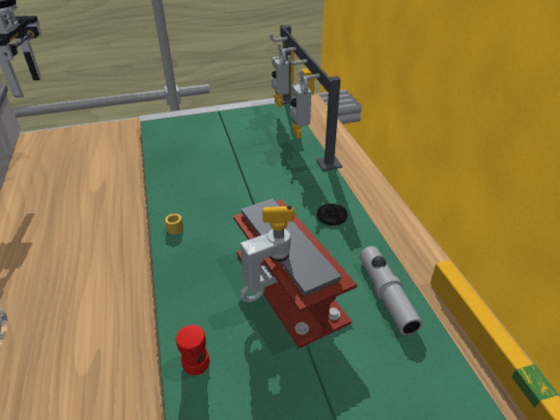

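View pics/top0.png

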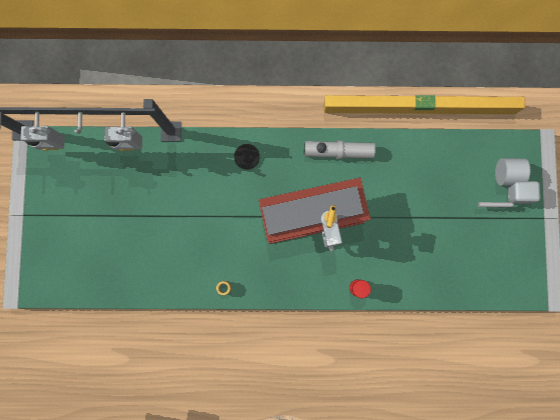

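The side view shows the clamp at about (265,260) with its wing at (278,216). In the top view the wing is at about (331,216), and the girder lies roughly along y with the clamp on the robot's side. I'll enlarge both.

Run:
```python
import cv2
a=cv2.imread("pics/top0.png")[165:265,250:383]; cv2.imwrite("pics/topc.png",cv2.resize(a,None,fx=6,fy=6,interpolation=cv2.INTER_CUBIC))
a=cv2.imread("pics/side0.png")[195:315,220:360]; cv2.imwrite("pics/sidec.png",cv2.resize(a,None,fx=5,fy=5,interpolation=cv2.INTER_CUBIC))
```

```text
(no output)
```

View pics/topc.png

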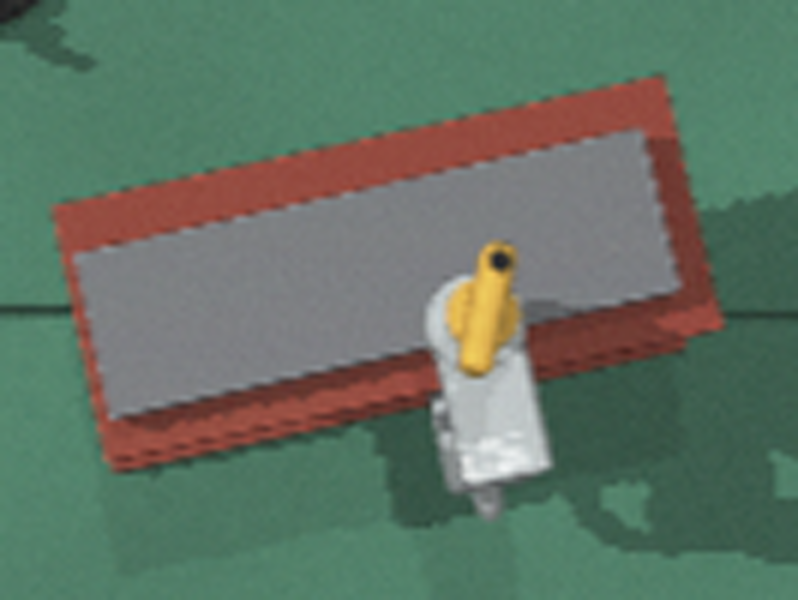

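View pics/sidec.png

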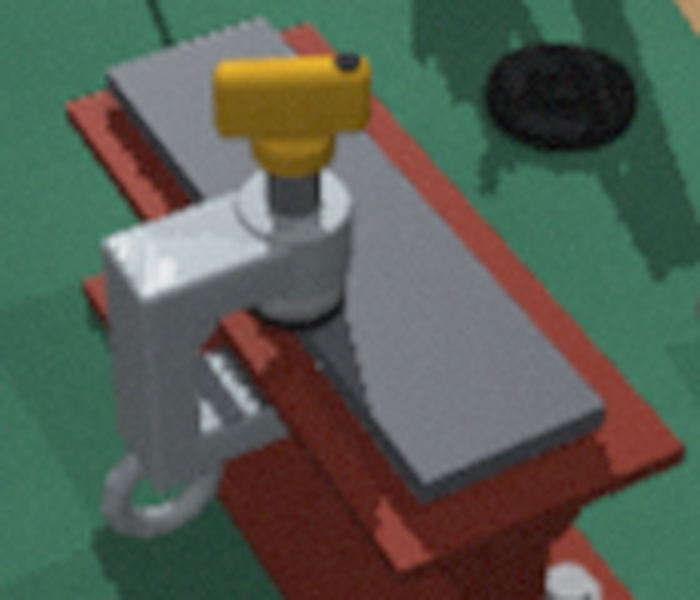

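Top crop: flange corners at (55,208), (663,76), (722,325), (112,470); the wing runs (477,362)–(500,255) with the dot at (500,261); the clamp's rear top edge runs (462,487)–(550,466). Side crop: the wing's top edge runs (217,68)–(370,62), the clamp's rear top corners are (106,240) and (148,297), and the boss top centre is (295,212).

```bash
cat > h.py <<'E'
from plant import arm
import numpy as np, cv2
def ray(n,u,v):
    m=arm.camera_model(n);V=m["view"];R,t=V[:3,:3],V[:3,3]
    d=R.T@np.array([(u-m["cx"])/m["fx"],(v-m["cy"])/m["fy"],1]);return -R.T@t,d/np.linalg.norm(d)
def atz(n,uv,z):
    c,d=ray(n,*uv);return c+d*(z-c[2])/d[2]
def tri(p,q):
    (a,d),(b,e)=ray("top",*p),ray("side",*q)
    s=np.linalg.lstsq(np.c_[d,-e],b-a,rcond=None)[0]
    P,Q=a+d*s[0],b+e*s[1];return (P+Q)/2,np.linalg.norm(P-Q)
def T(x,y):return (250+x/6-.42,165+y/6-.42)
def S(x,y):return (220+x/5-.4,195+y/5-.4)
def proj(n,P):
    m=arm.camera_model(n);V=m["view"];c=V[:3,:3]@np.array(P)+V[:3,3]
    return np.array([m["fx"]*c[0]/c[2]+m["cx"],m["fy"]*c[1]/c[2]+m["cy"]])
E
python3 - <<'E'
from h import *
np.set_printoptions(precision=4,suppress=True)
print("cams",ray("top",0,0)[0],ray("side",0,0)[0])
c=np.array([atz("top",T(*p),.134) for p in [(55,208),(663,76),(722,325),(112,470)]]);print(c)
print("sizes",[np.linalg.norm(c[i]-c[i-1]) for i in range(4)], c.mean(0))
for k in(0,2):
  d=c[k]-c[k+1]; print("yaw of y axis-90",np.degrees(np.arctan2(-d[0],d[1])) if k==0 else np.degrees(np.arctan2(d[0],-d[1])))
print("dot",tri(T(500,261),S(347,62)))
print("wing top ends",tri(T(500,252),S(370,62)),tri(T(477,362),S(217,68)))
print("rear corners",tri(T(462,487),S(106,240)),tri(T(550,466),S(148,297)))
for n,f,pts in(("side",S,[(70,105),(683,452),(400,570)]),):
  print([atz(n,f(*p),.134) for p in pts])
E
```

```text
cams [ 0.4762 -0.0016  1.2811] [ 0.4496 -0.5943  0.6551]
[[ 0.6286  0.0574  0.134 ]
 [ 0.6811 -0.1746  0.134 ]
 [ 0.5856 -0.1961  0.134 ]
 [ 0.5292  0.0347  0.134 ]]
sizes [np.float64(0.10201124730958176), np.float64(0.2378113147190206), np.float64(0.09795913511671372), np.float64(0.23766290927986727)] [ 0.6061 -0.0697  0.134 ]
yaw of y axis-90 12.750568795168109
yaw of y axis-90 13.727483824071506
dot (array([ 0.5969, -0.1013,  0.2453]), np.float64(0.0007680925577775262))
wing top ends (array([ 0.6019, -0.1018,  0.2442]), np.float64(0.004267139476964943)) (array([ 0.5613, -0.0932,  0.245 ]), np.float64(0.0009357092010564418))
rear corners (array([ 0.523 , -0.0931,  0.1869]), np.float64(0.0032568527439423445)) (array([ 0.5298, -0.1243,  0.1908]), np.float64(0.0018304680407655583))
[array([0.5352, 0.0365, 0.134 ]), array([ 0.681 , -0.1761,  0.134 ]), array([ 0.5858, -0.1954,  0.134 ])]
```

Emit:
{"op": "jog_arm", "data": {"moves": [[[0,0,0,-9.2,0],[0,0,0,-9.2,0],[0,0,0,-9.1,0],[-0.014,-0.0564,0,0,0],[-0.014,-0.0564,0,0,0],[-0.014,-0.0564,0,0,0],[-0.014,-0.0564,0,0,0],[-0.014,-0.0564,0,0,0]]]}}

```text
clock: 1.1
position: [0.2762, 0.2957, 0.2303]
eef_rot: [[-0.974, -0.225, 0.0], [-0.225, 0.974, -0.0], [-0.0, -0.0, -1.0]]
force: [0.5, 0.1, 1.4]
grip_width: 0.0173
grasp_force: 0.0
```

Emit:
{"op": "jog_arm", "data": {"moves": [[[-0.014,-0.0564,0,0,0],[-0.014,-0.0564,0,0,0],[-0.014,-0.0564,0,0,0],[-0.014,-0.0564,0,0,0],[-0.014,-0.0564,0,0,0],[-0.014,-0.0564,0,0,0],[-0.014,-0.0564,0,0,0],[-0.014,-0.0564,0,0,0]]]}}

```text
clock: 2.1
position: [0.4865, -0.1189, 0.2302]
eef_rot: [[-0.975, -0.224, -0.0], [-0.224, 0.975, 0.001], [0.0, 0.001, -1.0]]
force: [-0.0, 0.5, 0.2]
grip_width: 0.0008
grasp_force: 0.0
```

Emit:
{"op": "jog_arm", "data": {"moves": [[[0,0,0.02,0,0],[0,0,0.02,0,0],[0,0,0,0,0],[-0.008,0,0,0,0],[-0.008,0,0,0,0],[-0.006,0,0,0,0],[-0.004,0,0,0,0],[-0.004,0,0,0,0]]]}}

```text
clock: 3.1
position: [0.5155, -0.1103, 0.1905]
eef_rot: [[-0.974, -0.225, -0.0], [-0.225, 0.974, -0.0], [0.0, 0.0, -1.0]]
force: [-6.7, -0.5, 4.4]
grip_width: 0.0005
grasp_force: 3.2
```

Emit:
{"op": "jog_arm", "data": {"moves": [[[-0.0015,0,0,0,0],[-0.0015,0,0,0,0],[-0.0015,0,0,0,0],[-0.0015,0,0,0,0],[-0.001,0,0,0,0],[-0.001,0,0,0,0],[-0.001,0,0,0,0],[-0.001,0,0,0,0]]]}}

```text
clock: 4.1
position: [0.5235, -0.1085, 0.1905]
eef_rot: [[-0.975, -0.224, -0.003], [-0.224, 0.975, -0.001], [0.003, 0.0, -1.0]]
force: [-4.7, -1.6, 2.5]
grip_width: 0.0002
grasp_force: 2.6
```

Emit:
{"op": "jog_arm", "data": {"moves": [[[-0.001,0,0,0,0],[-0.001,0,0,0,0],[-0.0005,0,0,0,0],[-0.0005,0,0,0,0],[-0.0005,0,0,0,0],[-0.0005,0,0,0,0],[-0.0005,0,0,0,0],[-0.0005,0,0,0,0]]]}}

```text
clock: 5.1
position: [0.5286, -0.1073, 0.1905]
eef_rot: [[-0.975, -0.224, -0.003], [-0.224, 0.975, -0.0], [0.003, 0.0, -1.0]]
force: [-4.4, -0.4, 3.1]
grip_width: 0.0005
grasp_force: 2.5
```

Emit:
{"op": "jog_arm", "data": {"moves": [[[-0.0005,0,0,0,0],[-0.0005,0,0,0,0],[-0.0005,0,0,0,0],[-0.0005,0,0,0,0],[-0.0005,0,0,0,0],[-0.0005,0,0,0,0],[-0.0005,0,0,0,0],[-0.0005,0,0,0,0]]]}}

```text
clock: 6.1
position: [0.5325, -0.1065, 0.1904]
eef_rot: [[-0.975, -0.224, -0.003], [-0.224, 0.975, -0.001], [0.003, 0.0, -1.0]]
force: [-4.7, -1.4, 2.5]
grip_width: 0.0008
grasp_force: 2.5
```

Emit:
{"op": "jog_arm", "data": {"moves": [[[-0.0005,0,0,0,0],[-0.0005,0,0,0,0],[-0.0005,0,0,0,0],[-0.0005,0,0,0,0],[-0.0005,0,0,0,0],[-0.0005,0,0,0,0],[-0.0005,0,0,0,0],[-0.0005,0,0,0,0]]]}}

```text
clock: 7.1
position: [0.5364, -0.1056, 0.1904]
eef_rot: [[-0.975, -0.224, -0.003], [-0.224, 0.975, -0.001], [0.003, 0.0, -1.0]]
force: [-4.8, -2.4, 3.6]
grip_width: 0.0008
grasp_force: 2.5
```

Emit:
{"op": "jog_arm", "data": {"moves": [[[-0.0005,0,0,0,0],[-0.0005,0,0,0,0],[-0.0005,0,0,0,0],[-0.0005,0,0,0,0],[-0.0003,0,0,0,0],[-0.0003,0,0,0,0],[-0.0003,0,0,0,0],[-0.0003,0,0,0,0]]]}}

```text
clock: 8.1
position: [0.5369, -0.1055, 0.1905]
eef_rot: [[-0.974, -0.224, -0.008], [-0.224, 0.974, -0.002], [0.008, 0.0, -1.0]]
force: [-9.7, -2.0, 7.1]
grip_width: 0.0006
grasp_force: 5.5
```

Emit:
{"op": "jog_arm", "data": {"moves": [[[-0.0005,0,0,0,0],[-0.0005,0,0,0,0],[-0.0005,0,0,0,0],[-0.0005,0,0,0,0],[-0.0005,0,0,0,0],[-0.0005,0,0,0,0],[0,0,0,0,0],[0,0,0,0,0]]]}}

```text
clock: 9.1
position: [0.537, -0.1054, 0.1905]
eef_rot: [[-0.974, -0.225, -0.014], [-0.225, 0.974, -0.003], [0.014, 0.0, -1.0]]
force: [-16.5, -4.6, 10.4]
grip_width: 0.0001
grasp_force: 8.4
```

Emit:
{"op": "jog_arm", "data": {"moves": [[[0.003,0,0,0,0],[0.006,0,0,0,0],[0.01,0,0,0,0],[0.018,0,-0.01,0,0],[0,0,-0.04,0,0],[0,0,-0.05,0,0.05],[0,0,0,0,0.05],[0,0,0,0,0.05]]]}}

```text
clock: 10.1
position: [0.5071, -0.1121, 0.2905]
eef_rot: [[-0.975, -0.224, 0.0], [-0.224, 0.975, 0.0], [-0.0, 0.0, -1.0]]
force: [-0.6, -0.0, -0.7]
grip_width: 0.0267
grasp_force: 0.0
```

Run:
```python
from h import *
for n,(r,c) in {"top":((165,265),(250,383)),"side":((195,315),(220,360))}.items():
    a=arm.get_image(n)[r[0]:r[1],c[0]:c[1]]; f=6 if n=="top" else 5
    cv2.imwrite(f"pics/{n}1c.png",cv2.resize(a,None,fx=f,fy=f,interpolation=cv2.INTER_CUBIC))
```

```text
(no output)
```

View pics/top1c.png

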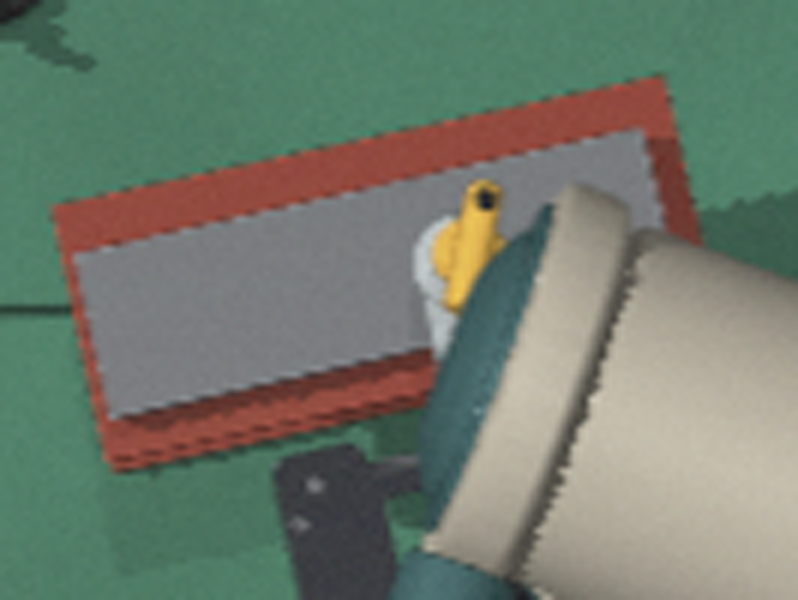

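View pics/side1c.png

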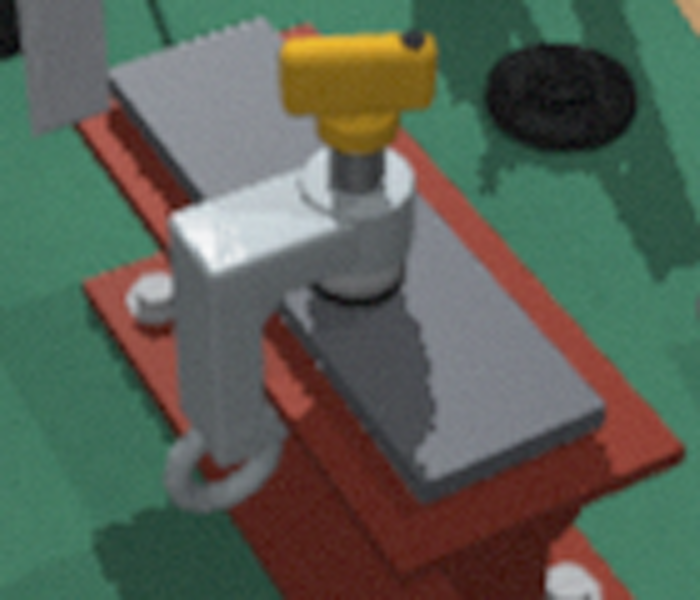

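The clamp is home; the wing kept its angle. Top crop: dot at (486,199), far wing end at (455,302). Side crop: dot at (414,40), wing top edge (283,45)–(435,40).

Run:
```python
from h import *
np.set_printoptions(precision=4,suppress=True)
print("dot",tri(T(486,200),S(413,40)))
a,_=tri(T(487,188),S(435,41));b,_=tri(T(455,302),S(283,46));print(a,b,(a+b)/2)
P=[atz("top",T(*p),.243) for p in((487,188),(455,305))];print(P,np.mean(P,0))
d=P[0]-P[1];print(np.linalg.norm(d),np.degrees(np.arctan2(d[1],d[0])))
# foot/plate: bottom of foot rim in side, black rubber bottom point
im=cv2.imread("pics/top0.png");h=cv2.cvtColor(im,cv2.COLOR_BGR2HSV)
m=cv2.inRange(h,(18,130,100),(35,255,255));m[:190]=0;m[240:]=0;m[:,:300]=0;m[:,350:]=0
print(cv2.minAreaRect(cv2.findNonZero(m)))
o=arm.get_obs();print(o["clock"],o["joint_positions"],o["torque"],o["force"])
```

```text
dot (array([ 0.6182, -0.0966,  0.2452]), np.float64(0.0010638380344538032))
[ 0.6236 -0.0973  0.2439] [ 0.5825 -0.0859  0.2428] [ 0.603  -0.0916  0.2434]
[array([ 0.6221, -0.097 ,  0.243 ]), array([ 0.5815, -0.0859,  0.243 ])] [ 0.6018 -0.0915  0.243 ]
0.04211262256967642 -15.3024239560803
((330.0, 216.5), (21.0, 10.0), 90.0)
10.2 [-0.3515  0.1636  1.5105  0.0002  1.47   -2.1484] [ 0.0348 -0.0014 -0.0833] [0.4054 0.2941 0.5471]
```

Emit:
{"op": "jog_arm", "data": {"moves": [[[0,0,0,9.2,0.05],[0,0,0,9.2,0.05],[0,0,0,9.1,0.05],[-0.0289,0.0147,0,0,0.05],[-0.0289,0.0147,0,0,0.05],[-0.0288,0.0147,0,0,0.05],[0,0,0,0,0.05],[0,0,0,0,0.05]]]}}

```text
clock: 11.2
position: [0.6015, -0.0911, 0.2892]
eef_rot: [[-0.968, 0.251, -0.003], [0.251, 0.968, 0.001], [0.003, -0.0, -1.0]]
force: [-0.1, -0.0, 0.7]
grip_width: 0.0499
grasp_force: 0.0
```

Run:
```python
from h import *
a=arm.get_image("side")[170:290,220:360]
cv2.imwrite("pics/side2c.png",cv2.resize(a,None,fx=5,fy=5,interpolation=cv2.INTER_CUBIC))
print(arm.get_obs()["joint_positions"])
```

```text
[-2.64759881e-01  3.03028158e-01  1.32105161e+00 -2.43158250e-04
  1.51978595e+00 -1.58156759e+00]
```

View pics/side2c.png

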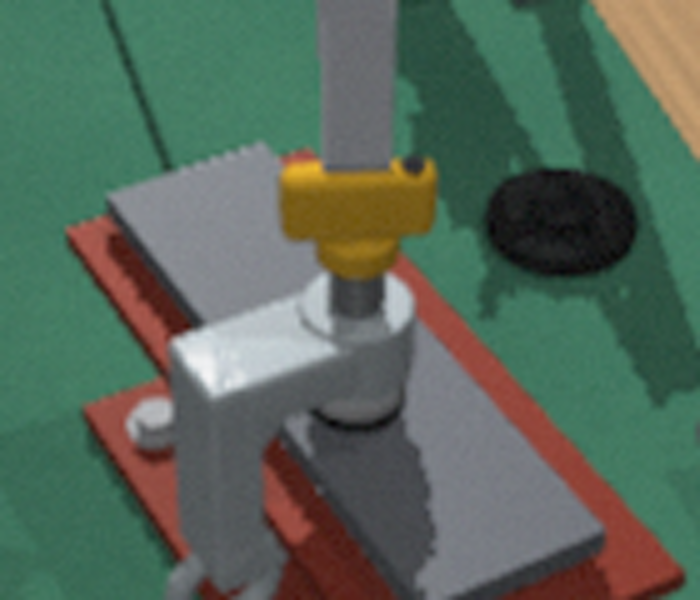

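The finger (column about 358) is centred on the wing (282–436). Next I lower and close.

Emit:
{"op": "jog_arm", "data": {"moves": [[[0,0,0.015,0,0.05],[0,0,0.015,0,0.05],[0,0,0.012,0,0.05],[0,0,0,0,0.03],[0,0,0,0,0],[0,0,0,0,0],[0,0,0,0,0],[0,0,0,0,0]]]}}

```text
clock: 12.25
position: [0.6028, -0.0919, 0.2489]
eef_rot: [[-0.968, 0.251, 0.001], [0.251, 0.968, -0.002], [-0.001, -0.001, -1.0]]
force: [-0.1, -1.6, 1.2]
grip_width: 0.0114
grasp_force: 29.8
```

```bash
cat > o.py <<'E'
from h import *
np.set_printoptions(precision=4,suppress=True)
o=arm.get_obs();R=o["eef_rot"]
print(o["clock"],o["position"],"F",o["force"],"T",o["torque"],"tau6",o["joint_torque"][5],"yaw",np.degrees(np.arctan2(R[1,1],R[0,1])),"q6",np.degrees(o["joint_positions"][5]),o["grip_width"],o["grasp_force"])
E
python3 o.py
```

```text
12.25 [ 0.6028 -0.0919  0.2489] F [-0.1051 -1.6294  1.1727] T [-0.3561  0.0558  0.0225] tau6 0.03578181378543377 yaw 75.45565998141734 q6 -90.60589510651768 0.011444474859541337 29.82072025537491
```

Emit:
{"op": "jog_arm", "data": {"moves": [[[0,0,7e-05,3,0],[0,0,7e-05,3,0],[0,0,7e-05,3,0],[0,0,7e-05,3,0],[0,0,7e-05,3,0],[0,0,7e-05,3,0],[0,0,7e-05,3,0],[0,0,7e-05,3,0]]]}}

```text
clock: 13.25
position: [0.6029, -0.0919, 0.2484]
eef_rot: [[-0.781, 0.624, 0.001], [0.624, 0.781, -0.001], [-0.001, -0.001, -1.0]]
force: [-0.8, -2.0, 1.6]
grip_width: 0.0119
grasp_force: 29.8
```

```bash
python3 o.py
```

```text
13.25 [ 0.6029 -0.0919  0.2484] F [-0.7962 -1.9794  1.6193] T [-0.4224  0.021   0.0703] tau6 -0.28655609115958214 yaw 51.35701053397771 q6 -66.51132820872155 0.011905180079211534 29.808756709098816
```

Emit:
{"op": "jog_arm", "data": {"moves": [[[0,0,7e-05,3,0],[0,0,7e-05,3,0],[0,0,7e-05,3,0],[0,0,7e-05,3,0],[0,0,7e-05,3,0],[0,0,7e-05,3,0],[0,0,7e-05,3,0],[0,0,7e-05,3,0]]]}}

```text
clock: 14.25
position: [0.6029, -0.0918, 0.2478]
eef_rot: [[-0.46, 0.888, 0.001], [0.888, 0.46, -0.001], [-0.002, 0.0, -1.0]]
force: [0.1, -1.9, 0.4]
grip_width: 0.0118
grasp_force: 29.8
```

```bash
python3 o.py
```

```text
14.25 [ 0.6029 -0.0918  0.2478] F [ 0.0576 -1.8653  0.4031] T [-0.368   0.0499  0.1013] tau6 -0.2863362058997154 yaw 27.35866463825036 q6 -42.51118749176135 0.0118432135578728 29.808652997016907
```

Emit:
{"op": "jog_arm", "data": {"moves": [[[0,0,7e-05,3,0],[0,0,7e-05,3,0],[0,0,7e-05,3,0],[0,0,7e-05,3,0],[0,0,7e-05,3,0],[0,0,7e-05,3,0],[0,0,7e-05,3,0],[0,0,7e-05,3,0]]]}}

```text
clock: 15.25
position: [0.603, -0.0918, 0.2473]
eef_rot: [[-0.059, 0.998, 0.001], [0.998, 0.059, -0.001], [-0.001, 0.001, -1.0]]
force: [-0.0, -2.7, 1.5]
grip_width: 0.0118
grasp_force: 29.8
```

```bash
python3 o.py
```

```text
15.25 [ 0.603  -0.0918  0.2473] F [-0.0264 -2.7077  1.4513] T [-0.4232  0.07    0.0484] tau6 -0.28594803996384144 yaw 3.3613491551929533 q6 -18.511390986212977 0.011761274860012596 29.8085555434227
```

Emit:
{"op": "jog_arm", "data": {"moves": [[[0,0,7e-05,3,0],[0,0,7e-05,3,0],[0,0,7e-05,3,0],[0,0,7e-05,3,0],[0,0,7e-05,3,0],[0,0,7e-05,3,0],[0,0,7e-05,3,0],[0,0,7e-05,3,0]]]}}

```text
clock: 16.25
position: [0.6031, -0.0918, 0.2468]
eef_rot: [[0.352, 0.936, 0.001], [0.936, -0.352, -0.001], [-0.001, 0.002, -1.0]]
force: [0.2, -2.2, 1.3]
grip_width: 0.0115
grasp_force: 29.8
```

```bash
python3 o.py
```

```text
16.25 [ 0.6031 -0.0918  0.2468] F [ 0.1908 -2.1993  1.32  ] T [-0.4314  0.149   0.0505] tau6 -0.2856731694191694 yaw -20.639818407892733 q6 5.489859927101922 0.011486819951461398 29.808595776557922
```

Emit:
{"op": "jog_arm", "data": {"moves": [[[0,0,7e-05,3,0],[0,0,7e-05,3,0],[0,0,7e-05,3,0],[0,0,7e-05,3,0],[0,0,7e-05,3,0],[0,0,7e-05,3,0],[0,0,7e-05,3,0],[0,0,7e-05,3,0]]]}}

```text
clock: 17.25
position: [0.6032, -0.0919, 0.2462]
eef_rot: [[0.703, 0.712, 0.002], [0.712, -0.703, -0.001], [0.0, 0.002, -1.0]]
force: [1.0, -1.5, 1.8]
grip_width: 0.0119
grasp_force: 29.8
```

```bash
python3 o.py
```

```text
17.25 [ 0.6032 -0.0919  0.2462] F [ 0.9971 -1.5111  1.8394] T [-0.4431  0.0906  0.0233] tau6 -0.2853984385728836 yaw -44.63739313558122 q6 29.488670846669997 0.01186747877202109 29.80876386165619
```

Emit:
{"op": "jog_arm", "data": {"moves": [[[0,0,7e-05,3,0],[0,0,7e-05,3,0],[0,0,7e-05,3,0],[0,0,7e-05,3,0],[0,0,7e-05,3,0],[0,0,7e-05,3,0],[0,0,7e-05,3,0],[0,0,7e-05,3,0]]]}}

```text
clock: 18.25
position: [0.6032, -0.092, 0.2457]
eef_rot: [[0.931, 0.364, 0.002], [0.364, -0.931, -0.002], [0.001, 0.002, -1.0]]
force: [-0.4, -2.7, 1.4]
grip_width: 0.0118
grasp_force: 29.8
```

```bash
python3 o.py
```

```text
18.25 [ 0.6032 -0.092   0.2457] F [-0.4246 -2.6965  1.3578] T [-0.4352  0.1845  0.0443] tau6 -0.2853631228208542 yaw -68.63930339042639 q6 53.48781796864176 0.01184908170493883 29.80904370546341
```

Emit:
{"op": "jog_arm", "data": {"moves": [[[0,0,0,0,0.05],[0,0,0,0,0.05],[0,0,0,0,0.05],[0,0,-0.018,0,0.05],[0,0,-0.018,0,0.05],[0,0,0,-10,0.05],[0,0,0,-10,0.05],[0,0,0,-10,0.05]]]}}

```text
clock: 19.25
position: [0.6027, -0.091, 0.281]
eef_rot: [[0.618, 0.786, -0.0], [0.786, -0.618, 0.0], [0.0, -0.0, -1.0]]
force: [0.8, -1.3, -0.2]
grip_width: 0.0501
grasp_force: 0.0
```

Emit:
{"op": "jog_arm", "data": {"moves": [[[0,0,0,-10,0.05],[0,0,0,-10,0.05],[0,0,0,-10,0.05],[0,0,0,-10,0.05],[0,0,0,-10,0.05],[0,0,0,-10,0.05],[0,0,0,-10,0.05],[0,0,0,-10,0.05]]]}}

```text
clock: 20.25
position: [0.6027, -0.091, 0.281]
eef_rot: [[-0.667, 0.745, -0.0], [0.745, 0.667, 0.0], [0.0, 0.0, -1.0]]
force: [0.1, -0.4, 0.2]
grip_width: 0.0502
grasp_force: 0.0
```

Emit:
{"op": "jog_arm", "data": {"moves": [[[0,0,0,-10,0.05],[0,0,0,-10,0.05],[0,0,0,-10,0.05],[0,0,0,-10,0.05],[0,0,0,-10,0.05],[0,0,0,-10,0.05],[0,0,0,-10,0.05],[0,0,0,0,0.05]]]}}

```text
clock: 21.25
position: [0.6027, -0.091, 0.281]
eef_rot: [[-0.931, -0.364, -0.0], [-0.364, 0.931, 0.0], [-0.0, 0.0, -1.0]]
force: [0.1, 0.1, -0.3]
grip_width: 0.0496
grasp_force: 0.0
```

```bash
python3 - <<'E'
from h import *
a=arm.get_image("side")[170:290,220:360]
cv2.imwrite("pics/side3c.png",cv2.resize(a,None,fx=5,fy=5,interpolation=cv2.INTER_CUBIC))
E
python3 o.py
```

```text
21.3 [ 0.6027 -0.0911  0.281 ] F [-0.1264 -0.1561 -0.6187] T [0.0051 0.049  0.0018] tau6 -0.08634174708276987 yaw 111.30099284514128 q6 -126.44226100431558 0.04985808351648648 0.0
```

View pics/side3c.png

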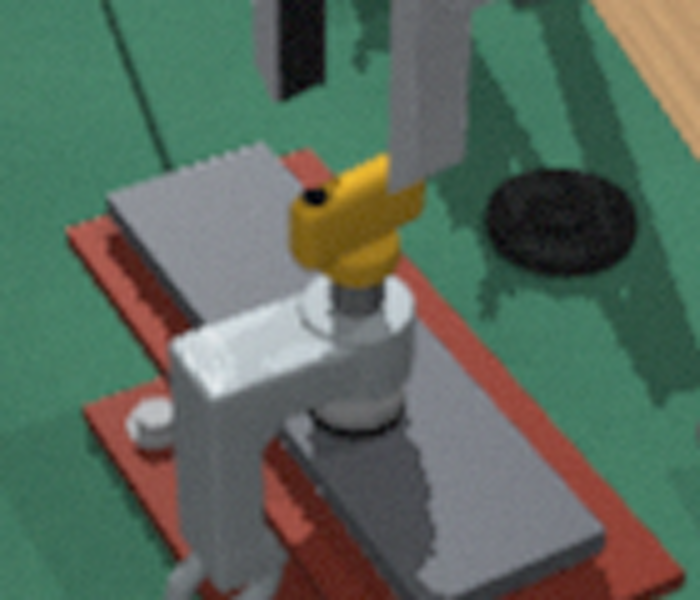

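The clamp hasn't moved (its rear top corner is still at about (172,345)), and the dot has swung round to the rear at (314,196). I'll regrip.

Emit:
{"op": "jog_arm", "data": {"moves": [[[0,-0.0008,0.012,0,0.05],[0,0,0.012,0,0.05],[0,0,0.0115,0,0.05],[0,0,0,0,0.03],[0,0,0,0,0],[0,0,0,0,0],[0,0,0,0,0],[0,0,0,0,0]]]}}

```text
clock: 22.3
position: [0.6032, -0.0921, 0.246]
eef_rot: [[-0.931, -0.366, 0.001], [-0.366, 0.931, -0.0], [-0.001, -0.001, -1.0]]
force: [0.3, -0.6, 0.4]
grip_width: 0.012
grasp_force: 30.0
```

```bash
python3 o.py
```

```text
22.3 [ 0.6032 -0.0921  0.246 ] F [ 0.2704 -0.6355  0.4491] T [0.0253 0.019  0.0757] tau6 0.038699477445334196 yaw 111.46174774895267 q6 -126.66712948889393 0.011955389709021635 29.988182187080383
```

Emit:
{"op": "jog_arm", "data": {"moves": [[[0,0,7e-05,3,0],[0,0,7e-05,3,0],[0,0,7e-05,3,0],[0,0,7e-05,3,0],[0,0,7e-05,3,0],[0,0,7e-05,3,0],[0,0,7e-05,3,0],[0,0,7e-05,3,0]]]}}

```text
clock: 23.3
position: [0.6033, -0.0922, 0.2456]
eef_rot: [[-0.999, 0.046, 0.001], [0.046, 0.999, -0.001], [-0.001, -0.001, -1.0]]
force: [0.3, -0.7, 1.4]
grip_width: 0.0118
grasp_force: 30.0
```

```bash
python3 o.py
```

```text
23.3 [ 0.6033 -0.0922  0.2456] F [ 0.2564 -0.7474  1.415 ] T [-0.0921  0.0305  0.0751] tau6 -0.24193352088332176 yaw 87.37485979022325 q6 -102.57823402339186 0.011770872938470517 29.985787868499756
```

Emit:
{"op": "jog_arm", "data": {"moves": [[[0,0,7e-05,3,0],[0,0,7e-05,3,0],[0,0,7e-05,3,0],[0,0,7e-05,3,0],[0,0,7e-05,3,0],[0,0,7e-05,3,0],[0,0,7e-05,3,0],[0,0,7e-05,3,0]]]}}

```text
clock: 24.3
position: [0.6033, -0.0923, 0.2455]
eef_rot: [[-0.894, 0.448, 0.002], [0.448, 0.894, -0.001], [-0.002, -0.0, -1.0]]
force: [-1.3, 0.2, 3.1]
grip_width: 0.0117
grasp_force: 30.0
```

```bash
python3 o.py
```

```text
24.3 [ 0.6033 -0.0923  0.2455] F [-1.3191  0.2418  3.1085] T [-0.1224  0.1333  0.151 ] tau6 -0.17860529478639364 yaw 63.384429219487416 q6 -78.58786808247844 0.011699346500970917 29.989563524723053
```

Emit:
{"op": "jog_arm", "data": {"moves": [[[0,0,0,2,0],[0,0,0,2,0],[0,0,0,2,0],[0,0,0,2,0],[0,0,0,2,0],[0,0,0,2,0],[0,0,0,2,0],[0,0,0,2,0]]]}}

```text
clock: 25.3
position: [0.6033, -0.0923, 0.2454]
eef_rot: [[-0.736, 0.677, 0.001], [0.677, 0.736, -0.001], [-0.002, 0.0, -1.0]]
force: [0.1, -0.1, 5.1]
grip_width: 0.0115
grasp_force: 30.0
```

```bash
python3 o.py
```

```text
25.3 [ 0.6033 -0.0923  0.2454] F [ 0.1277 -0.0791  5.0986] T [-0.3012  0.1969  0.253 ] tau6 -0.020017196657136083 yaw 47.37741025487948 q6 -62.58379489065203 0.011534397350221935 30.00020921230316
```

Emit:
{"op": "jog_arm", "data": {"moves": [[[0,0,0,0,0],[0,0,0,0,0],[0,0,0,3,0],[0,0,0,3,0],[0,0,0,3,0],[0,0,0,3,0],[0,0,0,3,0],[0,0,0,3,0]]]}}

```text
clock: 26.3
position: [0.6032, -0.0924, 0.2453]
eef_rot: [[-0.49, 0.872, 0.001], [0.872, 0.49, -0.001], [-0.002, 0.001, -1.0]]
force: [-0.6, -0.9, 5.7]
grip_width: 0.012
grasp_force: 30.0
```

```bash
python3 o.py
```

```text
26.3 [ 0.6032 -0.0924  0.2453] F [-0.6151 -0.936   5.6744] T [-0.2335  0.1446  0.2398] tau6 -0.09381103562191129 yaw 29.353168700963057 q6 -44.55576322297187 0.011975543009893513 30.01105785369873
```

Emit:
{"op": "jog_arm", "data": {"moves": [[[0,0,0,0,0],[0,0,0,3,0],[0,0,0,3,0],[0,0,0,3,0],[0,0,0,3,0],[0,0,0,3,0],[0,0,0,0,0],[0,0,0,0,0]]]}}

```text
clock: 27.3
position: [0.6032, -0.0924, 0.2453]
eef_rot: [[-0.249, 0.968, 0.001], [0.968, 0.249, -0.001], [-0.001, 0.001, -1.0]]
force: [-1.3, -0.3, 4.3]
grip_width: 0.0118
grasp_force: 30.0
```

```bash
python3 o.py
```

```text
27.3 [ 0.6032 -0.0924  0.2453] F [-1.3079 -0.3149  4.2773] T [-0.316   0.2281  0.0851] tau6 0.08961142273619771 yaw 14.42419917339971 q6 -29.630799299719786 0.011829454471380186 29.988665878772736
```

Emit:
{"op": "jog_arm", "data": {"moves": [[[0,0,0,0,0.04],[0,0,0,0,0.04],[0,0,0,0,0.04],[0,0,-0.02,0,0.04],[0,0,-0.03,0,0.04],[0,0,-0.03,0,0.04],[0,-0.05,0,0,0.04],[0,-0.05,0,0,0.04]]]}}

```text
clock: 28.3
position: [0.5054, -0.1171, 0.3243]
eef_rot: [[-0.25, 0.968, -0.0], [0.968, 0.25, -0.0], [-0.0, -0.0, -1.0]]
force: [-0.4, 0.2, -0.1]
grip_width: 0.0399
grasp_force: 0.0
```

Emit:
{"op": "jog_arm", "data": {"moves": [[[0,-0.05,0,0,0.04],[0,-0.05,0,0,0.04],[0,-0.05,0,0,0.04],[0,0,0,0,0.04],[0,0,0,0,0.04],[0,0,0,0,0.04],[0,0,0,0,0.04],[0,0,0,0,0.04]]]}}

```text
clock: 29.3
position: [0.3614, -0.1542, 0.3242]
eef_rot: [[-0.251, 0.968, -0.0], [0.968, 0.251, 0.0], [0.001, -0.0, -1.0]]
force: [-0.3, 0.1, 0.3]
grip_width: 0.0401
grasp_force: 0.0
```

```bash
python3 - <<'E'
from h import *
a=cv2.resize(arm.get_image("top")[165:265,283:383],None,fx=4,fy=4,interpolation=cv2.INTER_CUBIC)
b=cv2.resize(arm.get_image("side")[195:295,220:320],None,fx=4,fy=4,interpolation=cv2.INTER_CUBIC)
cv2.imwrite("pics/end.png",np.hstack([a,b]))
E
python3 o.py
```

```text
29.4 [ 0.3612 -0.1542  0.3243] F [-0.4995 -0.5856 -0.4259] T [-0.1353  0.047  -0.0057] tau6 0.0005012690235162154 yaw 14.492635262565694 q6 -47.800797205330575 0.04007050197496517 0.0
```

View pics/end.png

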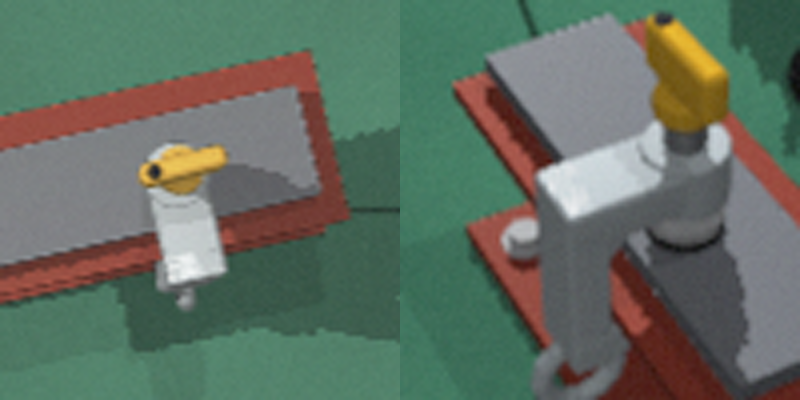

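Clamp rear corner at side pixel (255,239), unchanged since it was pushed home. The wing points with its dot to +y at a yaw of about 103°, against the 104° aimed for, and the gripper is clear.

```bash
python3 -c "
from plant import arm
print(arm.close_job())"
```

```text
the job is handed in; nothing more can be done
None
```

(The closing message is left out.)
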